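# Square two blanks in the gluing jig and weight them

### The job

Stack the two pale wooden boards in the corner of the gluing jig, the long one flat on the jig's base and the short one flat on top of it, each lying lengthwise along the long fence with its side pushed up flush against the long fence and its end flush against the short fence; square the long one up before laying the short one on. Then stand the iron weight upright on the middle of the short board and leave the boards square. Do not disturb the other things on the bench.

Things in the scene. Friction and masses are not known exactly. Their poses are not given: they have to be found in the camera images.
- jig: gluing jig fixed to the bench: grey board base 150 (x) x 220 (y) mm, 18 mm thick, with two dark wooden fences 20 mm thick standing 40 mm above the base: the long fence along y at the base's -x edge (robot's side), the short one along x at its -y edge (on the right seen from the robot). Origin: centre of its underside, on the bench
- corner (a point): inner corner of the jig, where the inner faces of its two fences meet the top of its base, 18 mm above the bench. Its +y runs along the long fence (200 mm free), its +x along the short fence (130 mm free), z up: boards belong at x and y above 0. Turns with the jig
- long_centre (a point): centre of the long pale wooden board, 160 mm long (its x), 66 mm wide (its y), 22 mm thick (its z); about 0.16 kg; starts flat on the bench left of the jig
- short_centre (a point): centre of the short pale wooden board, 110 mm long (its x), 50 mm wide (its y), 22 mm thick (its z); about 0.09 kg; starts flat on the bench left of the jig
- weight_tab (a point): centre of the upright grip tab of the dark iron weight, 42 mm above the weight's underside. The weight is a block 80 mm long (x), 44 mm wide (y), 22 mm thick, with a tab 60 mm long (x), 14 mm thick (y) that rises 40 mm from its top (62 mm overall); about 0.8 kg; starts upright on the bench left of the jig
- glue: bystander: white glue bottle, 56 mm across, 150 mm tall, beyond the work area; origin at its underside
- rasp: bystander: rasp with a round wooden handle, 310 mm long, lying crosswise near the far edge of the work area; origin at its underside
- wax: bystander: flat metal tin, 80 mm across, 35 mm tall, between the robot and the work area; origin at its underside
- last: bystander: wooden shoe former, about 230 mm long and 100 mm tall, to the right of the jig; origin at its underside
- sander: bystander: cork sanding block, 50 x 90 mm, 30 mm tall, just beyond the boards; origin at its underside
- mallet: bystander: mallet lying right of and beyond the jig, 260 mm long; origin at its underside
Mind the look-alikes: they are no part of the job. What is shaped like the part that bears short_centre but pink or red is not meant. What is shaped like the part that bears long_centre but red is not meant.

How it is judged:
On the way, in this order (a step that is already met when the one before it is completed fails the run):
1. the long board lies flat on the jig's base, squared against both fences (x of long_centre in the frame of corner between 0.029 and 0.037 m and y of long_centre in the frame of corner between 0.076 and 0.084 m and z of long_centre in the frame of corner between 0.007 and 0.015 m and angle between the x axis of long_centre and the y axis of corner, either way round below 0.05 rad and angle between long_centre's own z axis and vertical below 0.06 rad), for 0.2 s.
2. the short board lies flat on the long board, squared against both fences (all of step 1 and x of short_centre in the frame of corner between 0.021 and 0.029 m and y of short_centre in the frame of corner between 0.051 and 0.059 m and z of short_centre in the frame of corner between 0.029 and 0.037 m and angle between the x axis of short_centre and the y axis of corner, either way round below 0.05 rad and angle between short_centre's own z axis and vertical below 0.06 rad), for 0.2 s.
At the end, for the whole second after the job is handed in: Long board flat on the jig's base and short board flat on it, each within 4 mm of touching both fences, lengthwise along the long fence within 0.05 rad and level; the weight upright on the short board, its middle within 20 mm of the board's middle (all of step 2 and horizontal distance between weight_tab and short_centre below 0.02 m and z of weight_tab in the frame of corner between 0.081 and 0.091 m and angle between weight_tab's own z axis and vertical below 0.08 rad).
It fails at once if a bystander (glue bottle, rasp, sanding block, tin, shoe former or mallet) moved more than 30 mm (distance of any of glue, rasp, wax, last, sander, mallet from where it was at the start of the episode above 0.03 m).
It also fails if it takes over 72 s, if anything falls off the work surface, if the arm or the gripper's body presses on something with over 40 N, if the wrist force passes 120 N, or if a joint passes its speed limit or range.

### The arm

A 6-joint arm with a two-finger parallel gripper is mounted at the origin on the work surface. World frame = base frame: x ahead of the robot, y to its left, z up, the work surface at z = 0. Lengths are in m, angles in rad, forces in N, time in s.
With the tool pointing down it reaches from about 0.35 to 0.775 m from the base axis. Payload 7.3 kg.
Tool frame: the origin (TCP) lies at the very end of the fingers, on their centre line; the grasp point (between the pads) lies 19 mm behind it (robot.hold_point_z is the distance from the TCP to the grasp point, in m); y points along the fingers, z is the direction in which the jaws open and shut, and the axes are right-handed (so a half turn about y gives the same grasp; the last joint's range is limited). The gripper opens to 92 mm and grips with 3 to 60 N. Pads are 19 mm wide; open, the fingers measure 130 mm over their backs; the gripper's body (75 mm by 190 mm) begins 47 mm behind the grasp point.
Start: joints at [-1.373, 0.342, 1.524, -0, 1.275, -0.146], TCP at [0.177, -0.494, 0.227] pointing down, gripper open.
Joint ranges: [-2.53, 2.53], [-0.77, 2.02], [0.04, 2.7], [-1, 4.14], [0.28, 2.66], [-3.11, 3.11]. Speed limits (rad/s): [2.57, 2.57, 3.14, 3.14, 3.14, 3.14].

### API

Orientations are given as [roll, pitch, yaw] about the fixed x, y, z axes, in that order (R = Rz(yaw) Ry(pitch) Rx(roll)).
In Python, from cell import robot gives the robot as it stands.
- The arm moves only by the shell command python3 -m crank 'ROWS' [OPENING] [FORCE]. ROWS is a JSON object of lists of equal length, an entry for each row: "xyz": the shift along the tool's x, y, z in cm, a list of three; "roll": the turn about the tool's y in degrees. A call has 1 to 20 rows; each row shifts and turns the commanded pose from where the row before left it, along the tool's axes as they then stand; what a row does not reach is not made up. A row lasts 1/10 s, in which the tool goes at most 50 mm and 8.59 degrees, less where a joint would pass 70% of its speed; a pose out of reach is approached as far as the arm can. A call is refused whole if a number of a shift passes 5 or a number of a turn 8.59, either way. A call with a gripper value outside its range is refused whole. OPENING is the gripper command: -1 is fully open, 1 is shut, values between are in proportion, set as the call begins (- or left out, the last holds). The fingers move at their own pace and stop on an object; FORCE is the grip in N (left out, the last holds). Time passes only in rows, so rows that do not move let the fingers close. It gives the time, the measured TCP pose, the force and the opening at its end, in the units of the state.
- robot.observe(): the state, without advancing time (a new reading comes with each control period).
- robot.read_camera(name): name is "scene" or "top"; returns the picture (480x640x3 uint8, red, green, blue); there is no depth.
- robot.calibration(name): a dict with "intrinsics" (3x3 intrinsics, pixels), "D" ([k1, k2, p1, p2, k3] as OpenCV has them; the pictures are not rectified), "pose" (4x4, takes a point from camera to world coordinates). Camera axes: x right, y down, z forward; pixel columns grow to the right and rows downward; lengths in m; the calibration is good to about 2 mm. A picture is of the moment at which its call begins. calibration takes no time and is no camera call.
- robot.hand_in(): hands the job in, once; it reports no verdict.
The state is a dict: "time": time; "qpos": joint angles; "qvel": joint speeds; "joint_efforts": joint torques, N m; "tool_pos": TCP position; "tool_rot": TCP orientation; "contact_force": force on the tool from outside, world axes, zero at the start; "torque": the same for the moment, N m; "opening": finger opening in m.
Only numpy, scipy, OpenCV 4.12 (cv2) and the standard library are available. Lean on these libraries where they do the work, as an engineer would, in place of code of your own. Each camera call takes 0.05 s, during which the arm holds its last target.

## Working session

There is one attempt and no reset: what is moved stays moved. The work goes in short steps, Python scripts to look and compute and a shell command to move; the robot and the scene stay as the last step left them, time stands still between calls to the robot, and variables do not carry over. Pictures are saved under pics/ and viewed, and the job is handed in when it is done.

```bash
ls; mkdir -p pics
python3 - <<'E'
from cell import robot
import cv2
for n in("scene","top"):
    im=robot.read_camera(n); cv2.imwrite(f"pics/{n}0.png",im[:,:,::-1])
    c=robot.calibration(n); print(n,c)
s=robot.observe(); print(s, robot.hold_point_z)
E
```

```text
pics
scene {'intrinsics': array([[619.58654606,   0.        , 313.89536844],
       [  0.        , 619.58654606, 240.05298771],
       [  0.        ,   0.        ,   1.        ]]), 'D': array([-0.10212186,  0.        ,  0.        ,  0.        ,  0.        ]), 'pose': array([[ 0.69750929,  0.53637684, -0.47516384,  1.27753767],
       [ 0.71645557, -0.53416124,  0.44873509, -0.62514677],
       [-0.01312299, -0.65343068, -0.7568726 ,  1.27307198],
       [ 0.        ,  0.        ,  0.        ,  1.        ]])}
top {'intrinsics': array([[547.56897182,   0.        , 323.39078533],
       [  0.        , 547.56897182, 243.29927867],
       [  0.        ,   0.        ,   1.        ]]), 'D': array([-0.16648178,  0.        ,  0.        ,  0.        ,  0.        ]), 'pose': array([[ 0.00808676, -0.99295238,  0.11823779,  0.33946819],
       [-0.99979112, -0.01024811, -0.01768316,  0.09502356],
       [ 0.01877025, -0.1180701 , -0.99282784,  1.4926774 ],
       [ 0.        ,  0.        ,  0.        ,  1.        ]])}
{'time': 0.1, 'qpos': array([-1.37298644e+00,  3.42660266e-01,  1.52491870e+00,  2.57522461e-07,
        1.27538438e+00, -1.46002902e-01]), 'qvel': array([ 0.00078378, -0.00023963, -0.0021241 ,  0.00063157,  0.00086258,
        0.00111367]), 'joint_efforts': array([ 1.67456783e-03, -4.32005739e+01, -2.44694030e+01,  7.18666962e-02,
        5.26275916e-02, -5.12166002e-05]), 'tool_pos': array([ 0.17691521, -0.49391405,  0.22611168]), 'tool_rot': array([-1.57215240e+00,  1.99658284e-04, -2.79778008e+00]), 'contact_force': array([ 0.07218343,  0.31606642, -2.08179327]), 'torque': array([0.03049943, 0.03057398, 0.00194338]), 'opening': 0.09203596387750117} 0.0188
```

View pics/top0.png

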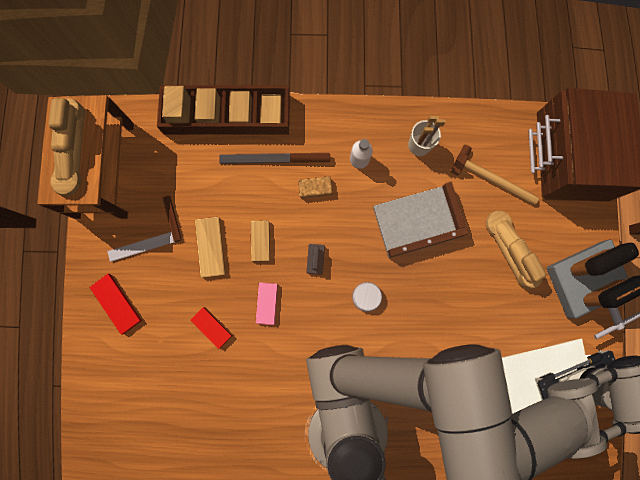

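View pics/scene0.png

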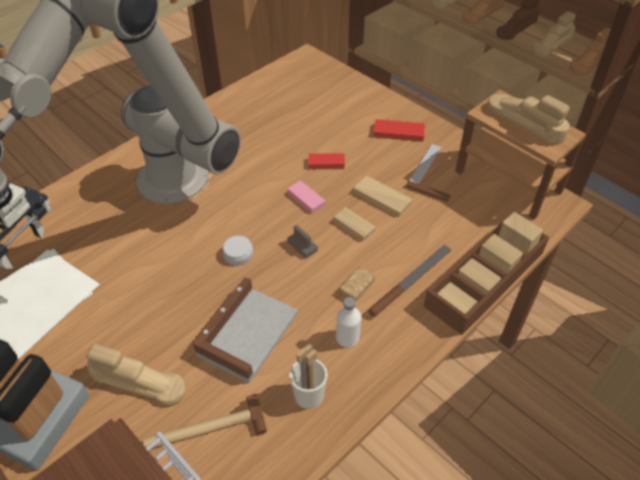

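The top view shows the long board at (210,248), short at (260,241), weight at (316,259), tin at (368,297) and the jig at (420,222) with fences on its lower and right edges. Red and pink look-alikes are nearer the robot. Next: masks and plane casting.

```bash
cat > h.py <<'E'
from cell import robot
import cv2, numpy as np
def cast(n,px,z):
    c=robot.calibration(n); K,D,P=c["intrinsics"],c["D"],c["pose"]
    u=cv2.undistortPoints(np.asarray(px,float).reshape(-1,1,2),K,D).reshape(-1,2)
    d=np.c_[u,np.ones(len(u))]@P[:3,:3].T; o=P[:3,3]
    return (o+d*((z-o[2])/d[:,2])[:,None])[:,:2]
def proj(n,pts):
    c=robot.calibration(n); T=np.linalg.inv(c["pose"])
    return cv2.projectPoints(np.asarray(pts,float).reshape(-1,3),cv2.Rodrigues(T[:3,:3])[0],T[:3,3],c["intrinsics"],c["D"])[0].reshape(-1,2)
def rect(n,mask,z):
    cs,_=cv2.findContours(mask.astype(np.uint8),cv2.RETR_EXTERNAL,cv2.CHAIN_APPROX_NONE)
    k=max(cs,key=cv2.contourArea).reshape(-1,2)
    w=cast(n,k,z)
    (c,(a,b),t)=cv2.minAreaRect((w*1000).astype(np.float32))
    if a<b: a,b=b,a; t+=90
    t=(t+90)%180-90
    return np.r_[c]/1000,a,b,t,cv2.contourArea(k)
def crop(im,x0,y0,x1,y1,f,name):
    cv2.imwrite(name,cv2.resize(im[y0:y1,x0:x1,::-1],None,fx=f,fy=f,interpolation=cv2.INTER_CUBIC))
E
python3 - <<'E'
from h import *
im=cv2.imread("pics/top0.png")[:,:,::-1].copy()
crop(im,180,170,480,320,2.6,"pics/c0.png")
hsv=cv2.cvtColor(im,cv2.COLOR_RGB2HSV)
for p in [(210,248),(260,241),(235,240),(316,250),(316,270),(420,222),(420,245),(455,215),(368,297)]: print(p,im[p[1],p[0]],hsv[p[1],p[0]])
E
```

```text
(210, 248) [224 170  98] [ 17 143 224]
(260, 241) [202 148  87] [ 16 145 202]
(235, 240) [186 107  51] [ 12 185 186]
(316, 250) [91 76 70] [ 9 59 91]
(316, 270) [60 41 31] [ 10 123  60]
(420, 222) [168 158 146] [ 16  33 168]
(420, 245) [103  59  36] [ 10 166 103]
(455, 215) [81 46 30] [  9 161  81]
(368, 297) [212 197 190] [ 10  26 212]
```

View pics/c0.png

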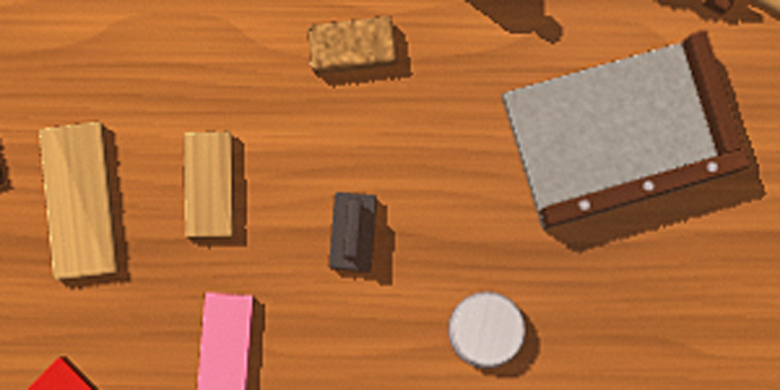

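Run:
```python
from h import *
im=cv2.imread("pics/top0.png")[:,:,::-1].copy()
hsv=cv2.cvtColor(im,cv2.COLOR_RGB2HSV).astype(int)
H,S,V=hsv[...,0],hsv[...,1],hsv[...,2]
def roi(m,x0,y0,x1,y1):
    o=np.zeros_like(m);o[y0:y1,x0:x1]=m[y0:y1,x0:x1];return o
pale=(S<168)&(V>140)&(H>12)
print("long",rect("top",roi(pale,185,205,232,285),.022))
print("short",rect("top",roi(pale,240,210,280,268),.022))
grey=(S<70)&(V>110)
print("base",rect("top",roi(grey,365,180,470,262),.018))
dark=(S<100)&(V<130)
print("weight",rect("top",roi(dark,300,235,335,285),.022))
print("tin",rect("top",roi((S<80)&(V>120),345,275,390,320),.035))
# pixel points
cr=lambda x,y:(180+(x+.5)/2.6-.5,170+(y+.5)/2.6-.5)
P=[cr(717,154),cr(541,210),cr(683,43),cr(504,92)]
print("jig in.corner(fence-top est), baseLL, shortfence far, base far", cast("top",P,.018))
print("fence top outer corner etc", cast("top",[cr(750,155),cr(545,225),cr(708,35)],.058))
print("weight tab", cast("top",[cr(345,197),cr(362,198),cr(363,250),cr(345,266)],.062))
m=roi(dark,300,235,335,285).astype(np.uint8)*255
cv2.imwrite("pics/m.png",cv2.resize(m[230:290,295:345],None,fx=8,fy=8))
cv2.imwrite("pics/w.png",cv2.resize(im[230:290,295:345,::-1],None,fx=10,fy=10,interpolation=cv2.INTER_CUBIC))
cv2.imwrite("pics/j.png",cv2.resize(im[180:270,365:475,::-1],None,fx=6,fy=6,interpolation=cv2.INTER_CUBIC))
```

```text
long (array([0.5027211 , 0.37870856]), 160.11862182617188, 65.58773803710938, 7.659239768981934, 1316.0)
short (array([0.52182385, 0.24198834]), 109.17146301269531, 46.346221923828125, 1.2247203588485718, 664.0)
base (array([ 0.58896558, -0.18045595]), 202.65562438964844, 127.6950454711914, -72.74862670898438, 3177.5)
weight (array([0.47295526, 0.09092155]), 78.1711654663086, 42.2955436706543, -4.705604553222656, 277.5)
tin (array([ 0.37306332, -0.04824364]), 74.84532928466797, 74.45433044433594, -89.80404472351074, 612.0)
jig in.corner(fence-top est), baseLL, shortfence far, base far [[ 0.55883198 -0.29566637]
 [ 0.49727483 -0.10658172]
 [ 0.67862326 -0.26151109]
 [ 0.62221557 -0.06812124]]
fence top outer corner etc [[ 0.55229532 -0.32012711]
 [ 0.47769178 -0.10513136]
 [ 0.67853868 -0.27876412]]
weight tab [[0.50382582 0.09844108]
 [0.50298422 0.08123814]
 [0.45027044 0.07975675]
 [0.4339533  0.09772319]]
```

View pics/w.png

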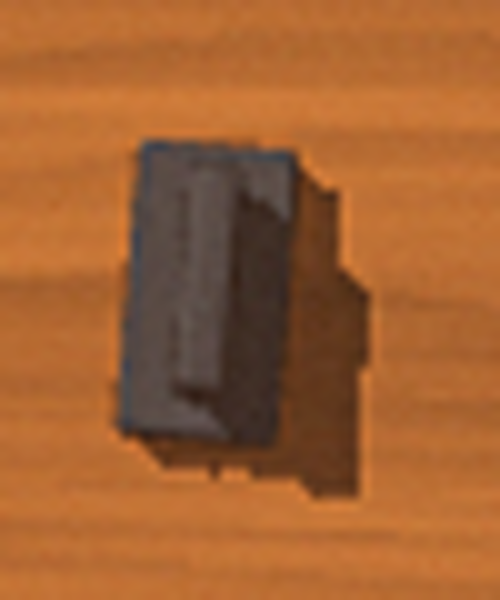

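View pics/j.png

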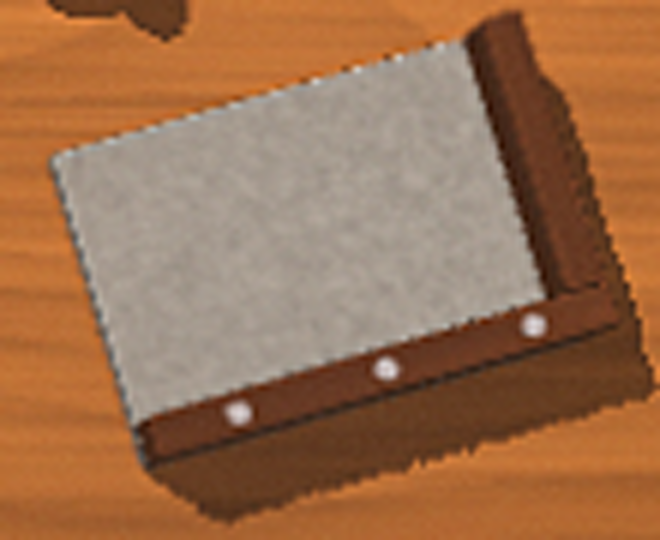

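The jig close-up shows the grey base with the long fence's three screws along its lower edge. The inner corner is near crop (545,297), about (456,229) in the full picture. I'll fit jig edges with the correct heights and cross-check in the scene view.

```bash
cat >> h.py <<'E'
def plan(x,y,z,yawdeg,first_turn=True):
    s=robot.observe(); p=s["tool_pos"]; yw=s["tool_rot"][2]
    t=np.radians(yawdeg); roll=-np.degrees((t-yw+np.pi)%(2*np.pi)-np.pi)
    a=t if first_turn else yw
    d=np.array([x,y,z])-p
    print("cur",p.round(4),"yaw",np.degrees(yw).round(2),"| roll",roll.round(2),"then" if first_turn else "before","tool xyz cm",
      np.round(100*np.array([d[0]*np.cos(a)+d[1]*np.sin(a),-d[2],-d[0]*np.sin(a)+d[1]*np.cos(a)]),2))
E
python3 - <<'E'
from h import *
im=cv2.imread("pics/top0.png")[:,:,::-1].copy()
hsv=cv2.cvtColor(im,cv2.COLOR_RGB2HSV).astype(int)
S,V=hsv[...,1],hsv[...,2]
m=np.zeros(S.shape,np.uint8); m[180:262,365:470]=((S<70)&(V>110))[180:262,365:470]
k=max(cv2.findContours(m,0,cv2.CHAIN_APPROX_NONE)[0],key=cv2.contourArea).reshape(-1,2)
w=cast("top",k,.018)
q=cv2.boxPoints(cv2.minAreaRect((w*1000).astype(np.float32)))/1000
# side classification in nominal frame
th=np.radians(17); ex=np.array([np.cos(th),np.sin(th)]); ey=np.array([-ex[1],ex[0]])
c=w.mean(0); L=np.c_[(w-c)@ex,(w-c)@ey]
lo,hi=np.percentile(L,1,0),np.percentile(L,99,0)
def fit(sel,z,nm):
    p=cast("top",k[sel],z); v=cv2.fitLine((p*1000).astype(np.float32),cv2.DIST_HUBER,0,.01,.01).ravel()
    print(nm,sel.sum(),"ang",np.degrees(np.arctan2(v[1],v[0]))%180, v[2:]/1000); return v[2:]/1000,v[:2]
mid=lambda i:(L[:,i]>lo[i]+.015)&(L[:,i]<hi[i]-.015)
A=fit(mid(1)&(L[:,0]<lo[0]+.012),.058,"longfence top")
B=fit(mid(1)&(L[:,0]>hi[0]-.012),.018,"far edge")
C=fit(mid(0)&(L[:,1]<lo[1]+.012),.018,"shortfence foot")
D=fit(mid(0)&(L[:,1]>hi[1]-.012),.018,"left edge")
def inter(a,b): t=np.linalg.solve(np.c_[a[1],-b[1]],b[0]-a[0]); return a[0]+t[0]*a[1]
co=inter(A,C); print("corner",co); print("sizes", np.linalg.norm(inter(A,D)-co),np.linalg.norm(inter(B,C)-co))
print("far corner", inter(B,D))
print("proj in scene of corner, far, others", proj("scene",[[*co,.018],[*inter(B,D),.018],[*inter(A,D),.018],[*inter(B,C),.018]]).round(1))
for nm,(x,y,z) in dict(long=(.5027,.3787,.022),short=(.5218,.242,.022),w=(.473,.091,.022)).items(): print(nm,proj("scene",[x,y,z]).round(1))
plan(.46,-.05,.226,-172.3,False)
sc=cv2.imread("pics/scene0.png")[:,:,::-1]; crop(sc,180,260,320,390,5,"pics/sj.png")
E
```

```text
longfence top 59 ang 106.89312 [ 0.5243838 -0.1900175]
far edge 59 ang 106.96341 [ 0.6484855  -0.16198035]
shortfence foot 33 ang 16.649628 [ 0.61663425 -0.27639756]
left edge 34 ang 16.777971 [ 0.5593016  -0.08607404]
corner [ 0.5561133  -0.29449674]
sizes 0.19863032 0.12701817
far corner [ 0.61977047 -0.06784278]
proj in scene of corner, far, others [[207.2 349.6]
 [296.3 309.4]
 [252.6 289.4]
 [252.8 373.1]]
long [[382.3 193. ]]
short [[354.3 221.4]]
w [[302.  241.3]]
cur [ 0.1769 -0.4939  0.2261] yaw -160.3 | roll 12.0 before tool xyz cm [-4.162e+01  1.000e-02 -3.225e+01]
```

View pics/sj.png

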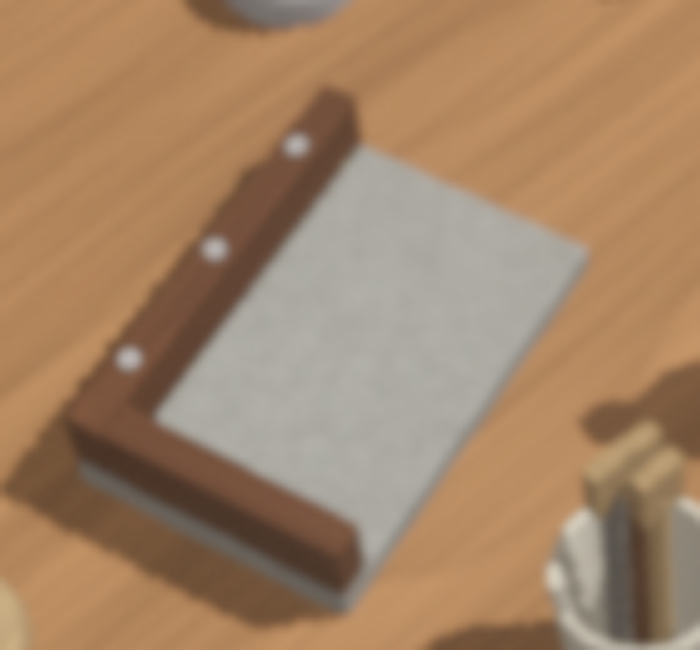

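The scene view agrees: the fence foot's left end is at crop (362,148), full (252.4,289.6), against a prediction of (252.6,289.4). The jig yaw is about 16.8° with the corner near (0.555,-0.295). Moving now.

```bash
python3 -m crank '{"xyz":[[-3.2,0,-2.5],[-3.2,0,-2.5],[-3.2,0,-2.5],[-3.2,0,-2.5],[-3.2,0,-2.5],[-3.2,0,-2.5],[-3.2,0,-2.5],[-3.2,0,-2.5],[-3.2,0,-2.5],[-3.2,0,-2.5],[-3.2,0,-2.5],[-3.2,0,-2.5],[-3.2,0,-2.5],[0,0,0],[0,0,0]],"roll":[0,0,0,0,0,0,0,0,0,0,0,0,0,6,6]}' -1 20
python3 - <<'E'
from h import *
plan(.5027,.3787,.2,-172.3)
E
```

```text
time: 1.6
tool_pos: [0.4592, -0.0467, 0.2262]
tool_rot: [-1.571, -0.001, -3.008]
contact_force: [-0.6, -0.6, -1.2]
opening: 0.0923
cur [ 0.4592 -0.0467  0.2262] yaw -172.37 | roll -0.07 then tool xyz cm [-10.01   2.62 -41.57]
```

```bash
python3 -m crank '{"xyz":[[-0.9,0.5,-3.8],[-0.9,0.5,-3.8],[-0.9,0.5,-3.8],[-0.9,0.5,-3.8],[-0.9,0.5,-3.8],[-0.9,0.5,-3.8],[-0.9,0.5,-3.8],[-0.9,0.5,-3.8],[-0.9,0.5,-3.8],[-0.9,0.5,-3.8],[-0.9,0.5,-3.4],[0,0,0]],"roll":[0,0,0,0,0,0,0,0,0,0,0,0]}' -1 20
python3 - <<'E'
from h import *
plan(.5027,.3787,.006,-172.3)
E
```

```text
time: 2.8
tool_pos: [0.5008, 0.379, 0.1698]
tool_rot: [-1.571, -0.002, -3.003]
contact_force: [-0.6, 0.3, 0.5]
opening: 0.0919
cur [0.5008 0.379  0.1698] yaw -172.09 | roll 0.21 then tool xyz cm [-0.19 16.38  0.06]
```

```bash
python3 -m crank '{"xyz":[[-0.2,3.2,0],[0,3.2,0.05],[0,3.2,0],[0,3.2,0],[0,2.5,0],[0,1.0,0],[0,0,0]],"roll":[0,0,0,0,0,0,0]}' -1 20
python3 - <<'E'
from h import *
im=robot.read_camera("scene"); crop(im,300,110,500,270,4,"pics/s1.png")
E
```

```text
time: 3.5
tool_pos: [0.503, 0.3742, 0.0073]
tool_rot: [-1.569, -0.003, -3.008]
contact_force: [-0.1, -0.8, 0.1]
opening: 0.092
```

View pics/s1.png

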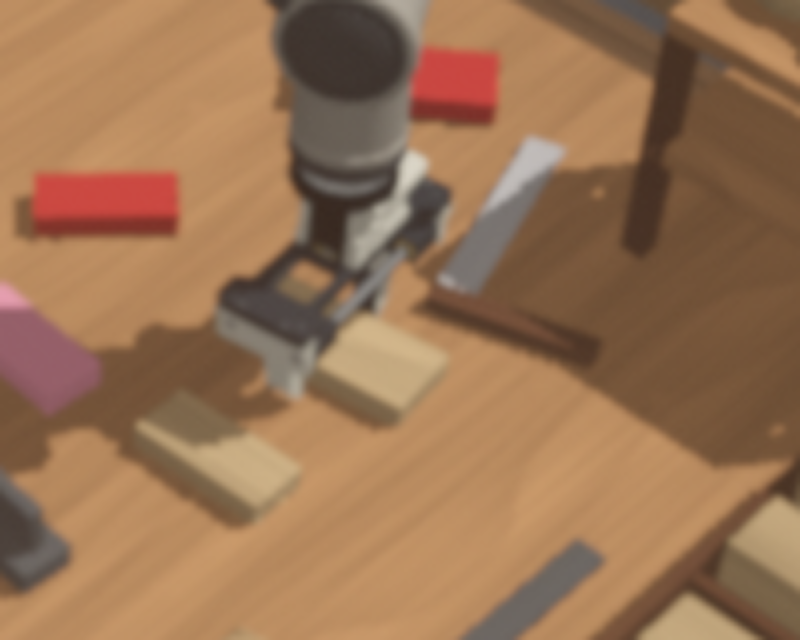

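The open fingers straddle the long board across its width, so I'll close.

```bash
python3 -m crank '{"xyz":[[0,0,0],[0,0,0],[0,0,0],[0,0,0],[0,0,0],[0,0,0]],"roll":[0,0,0,0,0,0]}' 1 25
python3 -m crank '{"xyz":[[0,-1,0],[0,-2.5,0],[0,-3,0],[0,-3,0],[0,-3,0],[0,-3,0],[0,-2,0],[0,0,0]],"roll":[0,0,0,0,0,0,0,0]}'
python3 - <<'E'
from h import *
im=robot.read_camera("scene"); crop(im,300,60,500,220,4,"pics/s2.png")
plan(.52,.0,.2,-73.2)
plan(.52,.0,.2,-73.2,False)
E
```

```text
time: 4.15
tool_pos: [0.5042, 0.3756, 0.0096]
tool_rot: [-1.572, 0.002, -3.007]
contact_force: [-1.2, 0.0, 5.0]
opening: 0.0658
time: 4.95
tool_pos: [0.505, 0.3758, 0.1872]
tool_rot: [-1.573, 0.006, -3.007]
contact_force: [-0.2, 1.1, -1.6]
opening: 0.0657
cur [0.5041 0.3753 0.1848] yaw -172.3 | roll -99.1 then tool xyz cm [36.39 -1.52 -9.33]
cur [0.5041 0.3753 0.1848] yaw -172.3 | roll -99.1 before tool xyz cm [ 3.45 -1.52 37.41]
```

View pics/s2.png

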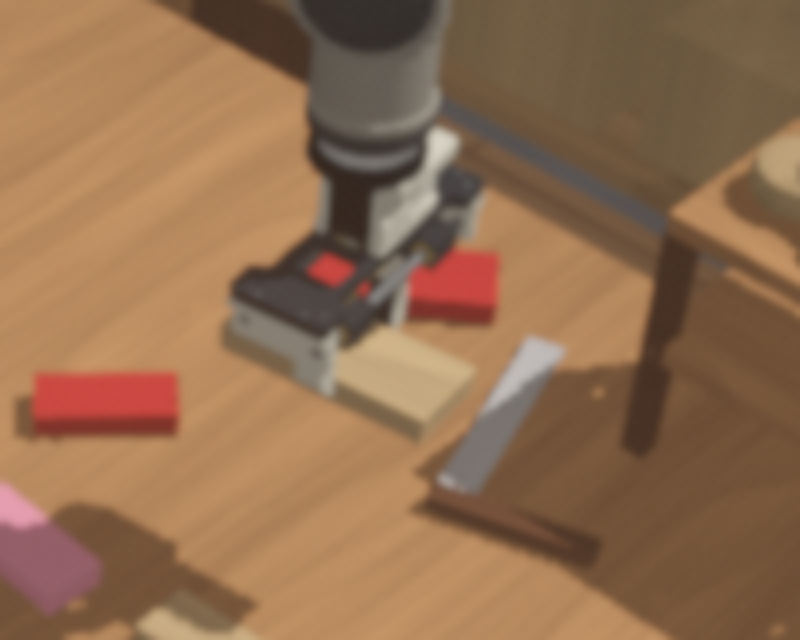

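Held level at 65.7 mm opening. Turning and moving over the jig.

```bash
python3 -m crank '{"xyz":[[0,0,0],[0,0,0],[0,0,0],[0,0,0],[0,0,0],[0,0,0],[0,0,0],[0,0,0],[0,0,0],[0,0,0],[0,0,0],[0,0,0],[0,0,0]],"roll":[-8.3,-8.3,-8.3,-8.3,-8.3,-8.3,-8.3,-8.3,-8.3,-8.3,-8.3,-7.8,0]}'
python3 - <<'E'
from h import *
plan(.5879,-.1896,.15,-73.2)
E
```

```text
time: 6.3
tool_pos: [0.5029, 0.3746, 0.1815]
tool_rot: [-1.575, -0.001, -1.276]
contact_force: [0.4, -0.7, -0.9]
opening: 0.0655
cur [0.5029 0.3746 0.1815] yaw -73.14 | roll 0.06 then tool xyz cm [56.47  3.15 -8.17]
```

```bash
python3 -m crank '{"xyz":[[2,0,-0.6],[3.8,0,-1.15],[3.8,0,-1.15],[3.8,0,-1.15],[3.8,0,-1.15],[3.8,0,-1.15],[3.8,0,-1.15],[3.8,0,-1.15],[3.8,0,-1.15],[3.8,0,-1.15],[3.8,0,-1.15],[3.8,0,-1.15],[3.5,0,0.5],[3.2,0,2],[3,0,2],[2,0,1],[0,0,0]],"roll":[0,0,0,0,0,0,0,0,0,0,0,0,0,0,0,0,0]}'
python3 - <<'E'
from h import *
plan(.5879,-.1896,.028,-73.2)
im=robot.read_camera("top"); crop(im,330,130,500,270,4.5,"pics/t3.png")
E
```

```text
time: 8.0
tool_pos: [0.5907, -0.1806, 0.1817]
tool_rot: [-1.572, 0.001, -1.283]
contact_force: [-0.1, -0.4, -1.0]
opening: 0.0658
cur [ 0.5907 -0.1806  0.1817] yaw -73.53 | roll -0.33 then tool xyz cm [ 0.78 15.37 -0.53]
```

View pics/t3.png

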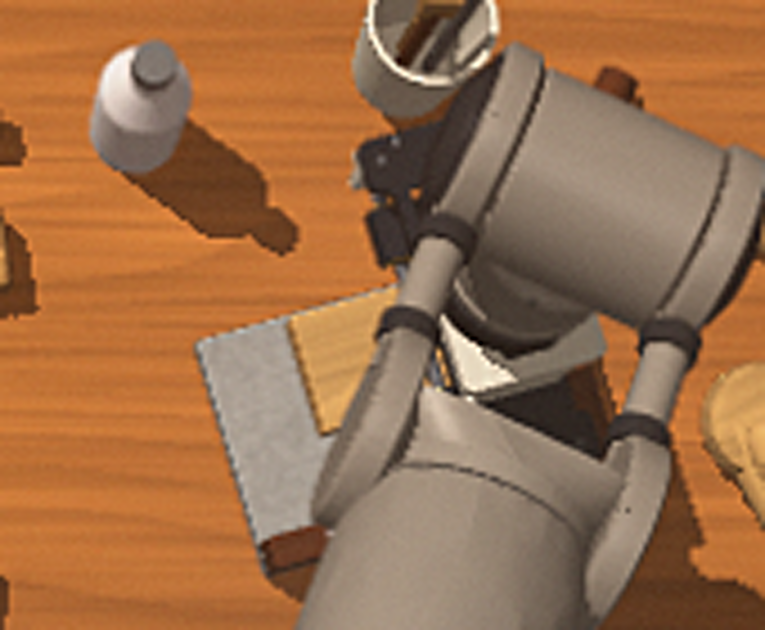

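The held board hangs over the grey base, parallel to the far edge. Lowering it.

```bash
python3 -m crank '{"xyz":[[0.8,2,-0.5],[0,3,0],[0,3,0],[0,3,0],[0,2.2,0],[0,1.2,0],[0,0.5,0],[0,0,0]],"roll":[0,0,0,0,0,0,0,0]}'
python3 - <<'E'
from h import *
plan(.5879,-.1896,.028,-73.2)
E
```

```text
time: 8.85
tool_pos: [0.5873, -0.1872, 0.0347]
tool_rot: [-1.571, 0.0, -1.278]
contact_force: [0.2, -0.3, -0.7]
opening: 0.0658
cur [ 0.5873 -0.1872  0.0347] yaw -73.22 | roll -0.02 then tool xyz cm [ 0.25  0.67 -0.02]
```

```bash
python3 -m crank '{"xyz":[[0,0.4,0],[0,0.3,0],[0,0.2,0],[0,0,0]],"roll":[0,0,0,0]}'
python3 -m crank '{"xyz":[[0,0,0],[0,0,0],[0,0,0],[0,0,0],[0,-2,0],[0,-3,0],[0,-3,0],[0,0,0]],"roll":[0,0,0,0,0,0,0,0]}' -0.61
python3 - <<'E'
from h import *
im=robot.read_camera("scene"); crop(im,180,220,340,390,3.5,"pics/s4.png")
plan(.5879,-.1896,.028,-73.2)
E
```

```text
time: 9.25
tool_pos: [0.588, -0.1878, 0.0276]
tool_rot: [-1.57, -0.001, -1.278]
contact_force: [-1.7, 1.0, 8.6]
opening: 0.0657
time: 10.05
tool_pos: [0.5899, -0.1887, 0.1102]
tool_rot: [-1.565, -0.006, -1.278]
contact_force: [0.4, 0.6, 0.3]
opening: 0.0737
cur [ 0.5887 -0.1882  0.1078] yaw -73.2 | roll -0.0 then tool xyz cm [ 0.11  7.98 -0.12]
```

View pics/s4.png

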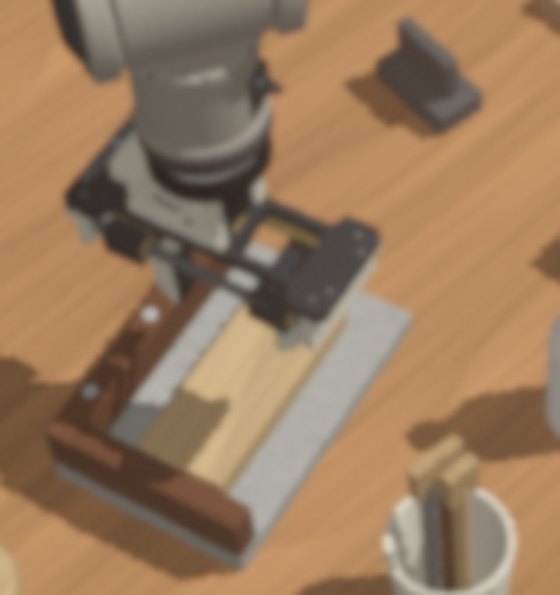

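The board lies flat on the base, slightly off both fences. Now close and move to its outer side to push it to the long fence.

```bash
python3 -m crank '{"xyz":[[0,0,3.2],[0,0,3.2],[0,0.5,0],[0,2,0],[0,2.5,0],[0,2,0],[0,1.0,0],[0,0,0]],"roll":[0,0,0,0,0,0,0,0]}' 1
python3 - <<'E'
from h import *
im=robot.read_camera("scene"); crop(im,180,220,340,390,3.5,"pics/s5.png")
plan(.5879,-.1896,.024,-73.2)
E
```

```text
time: 10.9
tool_pos: [0.6468, -0.1688, 0.0231]
tool_rot: [-1.575, 0.003, -1.278]
contact_force: [-1.1, 1.2, -0.7]
opening: 0.0142
cur [ 0.6474 -0.169   0.0242] yaw -73.21 | roll -0.01 then tool xyz cm [ 0.25  0.02 -6.29]
```

View pics/s5.png

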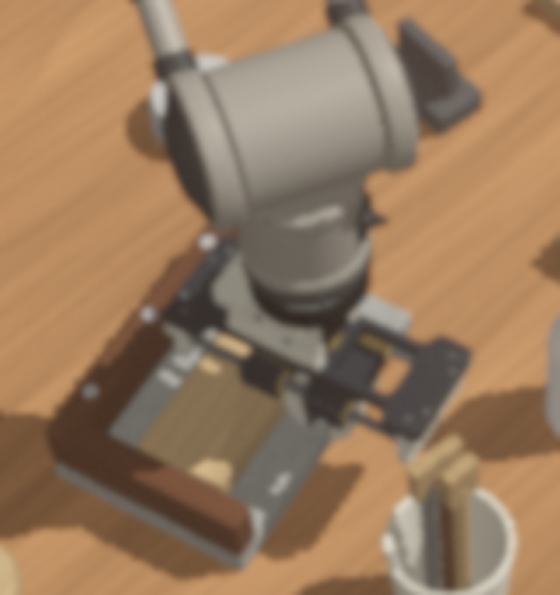

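```bash
python3 -m crank '{"xyz":[[0,0,-0.4],[0,0,-0.5],[0,0,-0.5],[0,0,-0.5],[0,0,-0.5],[0,0,-0.5],[0,0,-0.4],[0,0,0]],"roll":[0,0,0,0,0,0,0,0]}' 1
python3 -m crank '{"xyz":[[0,0,-0.2],[0,0,-0.2],[0,0,0]],"roll":[0,0,0]}' 1
python3 -m crank '{"xyz":[[0,0,-0.2],[0,0,-0.2],[0,0,0]],"roll":[0,0,0]}' 1
```

```text
time: 11.75
tool_pos: [0.6165, -0.1789, 0.0257]
tool_rot: [-1.571, 0.0, -1.278]
contact_force: [0.4, 1.3, -0.3]
opening: 0.0007
time: 12.05
tool_pos: [0.6132, -0.1799, 0.0257]
tool_rot: [-1.571, 0.0, -1.278]
contact_force: [-0.1, -0.7, -0.6]
opening: 0.0004
time: 12.35
tool_pos: [0.6092, -0.181, 0.0256]
tool_rot: [-1.571, 0.0, -1.278]
contact_force: [0.1, -0.0, 0.8]
opening: 0.0004
```

```bash
python3 -m crank '{"xyz":[[0,0,-0.2],[0,0,-0.2],[0,0,0]],"roll":[0,0,0]}' 1
python3 - <<'E'
from h import *
im=robot.read_camera("scene"); crop(im,180,220,340,390,3.5,"pics/s6.png")
E
```

```text
time: 12.65
tool_pos: [0.606, -0.1821, 0.0258]
tool_rot: [-1.57, -0.0, -1.278]
contact_force: [2.9, 1.1, -0.8]
opening: 0.0003
```

View pics/s6.png

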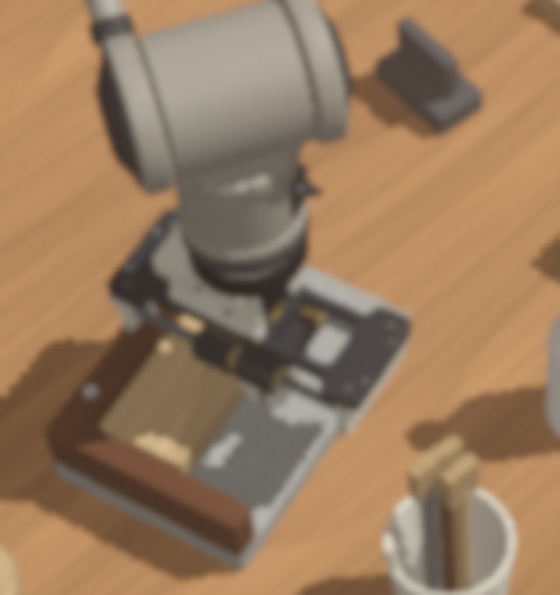

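The board is now almost against the long fence (its edge reaches the fence foot at about (105,425)), and force is starting. Press a little more.

```bash
python3 -m crank '{"xyz":[[0,0,-0.15],[0,0,-0.1],[0,0,0]],"roll":[0,0,0]}' 1
python3 -m crank '{"xyz":[[0,0,-0.15],[0,0,0]],"roll":[0,0]}' 1
```

```text
time: 13.0
tool_pos: [0.6058, -0.1823, 0.0266]
tool_rot: [-1.565, -0.002, -1.278]
contact_force: [9.0, 4.8, -0.5]
opening: 0.0004
time: 13.2
tool_pos: [0.6057, -0.1823, 0.0271]
tool_rot: [-1.563, -0.003, -1.278]
contact_force: [13.3, 6.7, 0.2]
opening: 0.0007
```

Flush (about 15 N). Back off, rise, and go round to the left end.

```bash
python3 -m crank '{"xyz":[[0,0,0.5],[0,-1,0.5],[0,-3,0],[0,-2,0],[-3,0,-1.5],[-3.5,0,-2],[-3.5,0,-2],[0,0,-0.9],[0,0,0]],"roll":[0,0,0,0,0,0,0,0,0]}' 1
python3 - <<'E'
from h import *
im=robot.read_camera("scene"); crop(im,180,220,340,390,3.5,"pics/s7.png")
s=robot.observe();p=s["tool_pos"];r=p[:2]-[.5552,-.2955];print(p,r@[.957,.289],r@[-.289,.957])
E
```

```text
time: 14.1
tool_pos: [0.5205, -0.1032, 0.0865]
tool_rot: [-1.571, -0.0, -1.277]
contact_force: [-0.3, -1.1, 0.5]
opening: 0.0003
[ 0.52181637 -0.10383102  0.0865363 ] 0.023444197395516224 0.1930750796721583
```

View pics/s7.png

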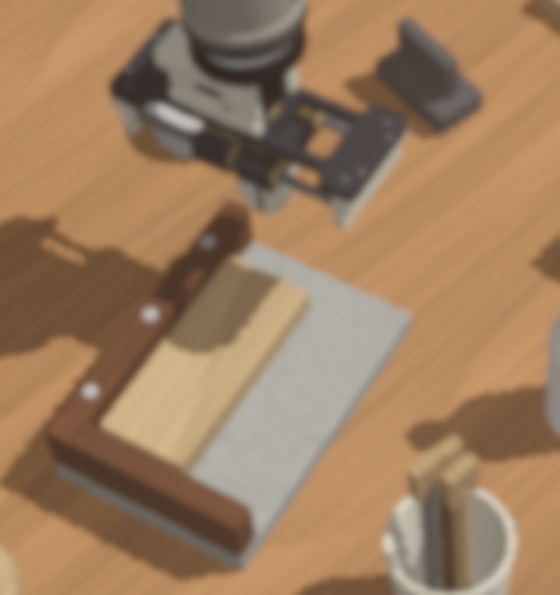

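The board lies flush along the long fence, with its left end near (285,275) in the crop. Lower beside that end.

```bash
python3 -m crank '{"xyz":[[-0.3,1,0.5],[0,2,0],[0,2,0],[0,1.0,0],[0,0,0]],"roll":[0,0,0,0,0]}' 1
python3 -m crank '{"xyz":[[0.4,0,0],[0.5,0,0],[0.5,0,0],[0.4,0,0],[0,0,0]],"roll":[0,0,0,0,0]}' 1
python3 -m crank '{"xyz":[[0.2,0,0],[0.2,0,0],[0,0,0]],"roll":[0,0,0]}' 1
python3 -m crank '{"xyz":[[0.2,0,0],[0.1,0,0],[0,0,0]],"roll":[0,0,0]}' 1
```

```text
time: 14.65
tool_pos: [0.5248, -0.0988, 0.0238]
tool_rot: [-1.573, 0.002, -1.278]
contact_force: [0.6, 0.4, -0.3]
opening: 0.0003
time: 15.15
tool_pos: [0.5309, -0.1169, 0.0262]
tool_rot: [-1.57, -0.001, -1.278]
contact_force: [0.6, -0.2, 0.5]
opening: 0.0004
time: 15.45
tool_pos: [0.5316, -0.1201, 0.0258]
tool_rot: [-1.571, -0.0, -1.278]
contact_force: [-0.4, 0.6, -0.1]
opening: 0.0008
time: 15.75
tool_pos: [0.5322, -0.1222, 0.0257]
tool_rot: [-1.571, 0.001, -1.278]
contact_force: [0.3, 5.0, 1.9]
opening: 0.0001
```

```bash
python3 -m crank '{"xyz":[[0.15,0,0],[0.1,0,0],[0,0,0]],"roll":[0,0,0]}' 1
python3 -m crank '{"xyz":[[0.15,0,0],[0,0,0]],"roll":[0,0]}' 1
python3 - <<'E'
from h import *
im=robot.read_camera("scene"); crop(im,180,260,320,390,5,"pics/s8.png")
s=robot.observe();p=s["tool_pos"];r=p[:2]-[.5552,-.2955];print(p,r@[.957,.289],r@[-.289,.957])
E
```

```text
time: 16.05
tool_pos: [0.5322, -0.1223, 0.0257]
tool_rot: [-1.572, 0.005, -1.278]
contact_force: [-1.5, 14.4, 6.1]
opening: 0.0003
time: 16.25
tool_pos: [0.5322, -0.1223, 0.0257]
tool_rot: [-1.572, 0.007, -1.278]
contact_force: [-2.8, 20.7, 9.0]
opening: 0.0001
[ 0.5321949  -0.12231144  0.02571919] 0.02803561083539993 0.17238992202091696
```

View pics/s8.png

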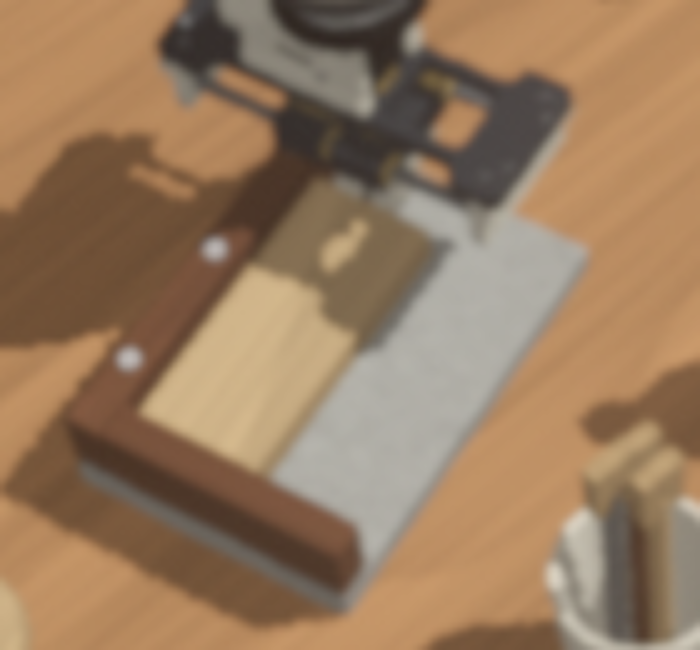

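The board sits in the corner and the push met a hard stop at 20 N. Back off, rise, then measure it.

```bash
python3 -m crank '{"xyz":[[-0.7,0,0],[-1,0,0],[0,-3,0],[-1,-4,0],[-3,-3,0],[-3.5,0,0],[-3.5,0,0],[-3.5,0,0],[0,0,0]],"roll":[0,0,0,0,0,0,0,0,0]}' -0.7 25
python3 - <<'E'
from h import *
im=robot.read_camera("scene"); crop(im,180,260,320,390,5,"pics/s9.png")
im=robot.read_camera("top"); crop(im,365,170,475,270,6,"pics/t9.png")
plan(.5218,.242,.18,1.2,False)
E
```

```text
time: 17.2
tool_pos: [0.4852, 0.0315, 0.1257]
tool_rot: [-1.571, 0.001, -1.274]
contact_force: [0.5, -0.2, 1.1]
opening: 0.0675
cur [0.4868 0.0288 0.1258] yaw -73.1 | roll -74.3 before tool xyz cm [-19.39  -5.42   9.55]
```

View pics/s9.png

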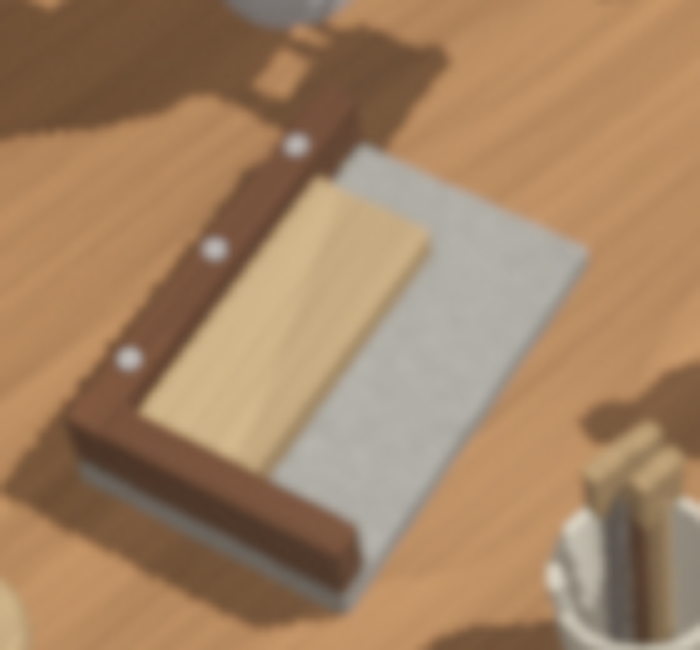

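View pics/t9.png

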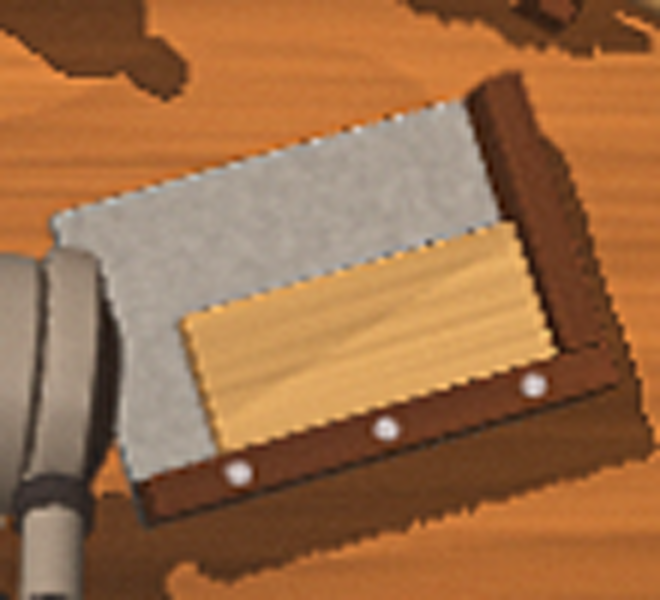

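Both views show the long board tight to both fences with no grey gap. A quick numeric check, then go to the short board.

```bash
python3 - <<'E'
from h import *
f=lambda x,y:(365+(x+.5)/6-.5,170+(y+.5)/6-.5)
w=cast("top",[f(181,318),f(515,223),f(216,452),f(556,353)],.040)
r=w-[.5552,-.2955]; t=np.radians(16.8);print(np.c_[r@[np.cos(t),np.sin(t)],r@[-np.sin(t),np.cos(t)]].round(4))
g=lambda x,y:(180+(x+.5)/5-.5,260+(y+.5)/5-.5)
r=cast("scene",[g(432,236),g(320,178)],.04)-[.5552,-.2955];print(np.c_[r@[np.cos(t),np.sin(t)],r@[-np.sin(t),np.cos(t)]].round(4))
E
python3 -m crank '{"xyz":[[0,-1,0],[0,-1,0],[0,-1,0],[0,-1,0],[0,-1,0],[0,-0.5,0],[0,0,0],[0,0,0],[0,0,0],[0,0,0]],"roll":[-8.3,-8.3,-8.3,-8.3,-8.3,-8.3,-8.3,-8.3,-7.9,0]}' -1
python3 - <<'E'
from h import *
plan(.5218,.242,.10,1.2)
E
```

```text
[[ 6.480e-02  1.606e-01]
 [ 6.410e-02 -3.000e-04]
 [ 2.400e-03  1.634e-01]
 [ 1.900e-03  1.000e-04]]
[[0.0677 0.1583]
 [0.0012 0.1613]]
time: 18.3
tool_pos: [0.4873, 0.0272, 0.1806]
tool_rot: [-1.571, -0.0, 0.019]
contact_force: [0.6, 0.2, 0.1]
opening: 0.0919
cur [0.4873 0.0272 0.1806] yaw 1.07 | roll -0.13 then tool xyz cm [ 3.9   8.06 21.41]
```

```bash
python3 -m crank '{"xyz":[[0.6,0,3.5],[0.6,0,3.5],[0.6,0,3.5],[0.7,0,3.6],[0.7,0,3.6],[0.7,1,3.6],[0,3,0],[0,3,0],[0,2,0],[0,0,0]],"roll":[0,0,0,0,0,0,0,0,0,0]}' -1
python3 - <<'E'
from h import *
plan(.5218,.242,.007,1.2)
im=robot.read_camera("scene"); crop(im,280,110,460,260,4,"pics/s10.png")
E
```

```text
time: 19.3
tool_pos: [0.5203, 0.241, 0.0876]
tool_rot: [-1.573, 0.006, 0.015]
contact_force: [-0.0, -0.3, -0.4]
opening: 0.0915
cur [0.5203 0.241  0.0876] yaw 0.86 | roll -0.34 then tool xyz cm [0.15 8.06 0.1 ]
```

View pics/s10.png

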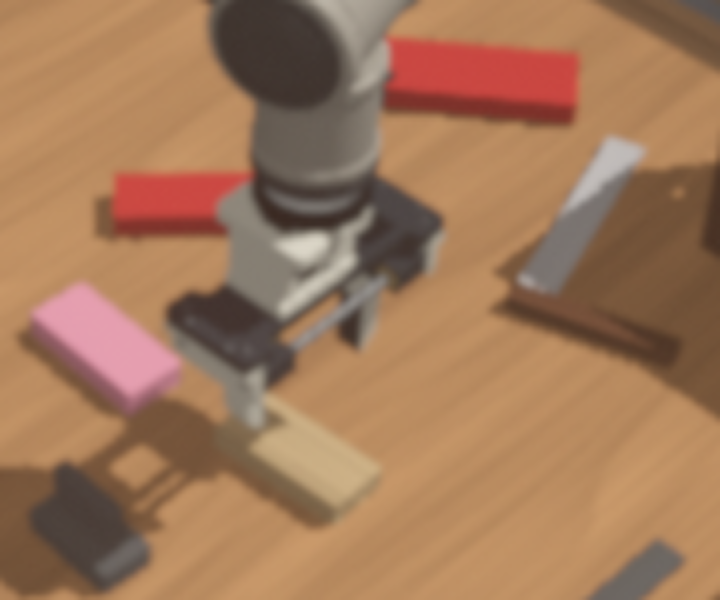

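The gripper hangs over the short board, square to it. Lower, grip, lift.

```bash
python3 -m crank '{"xyz":[[0.15,2.5,0.1],[0,2.5,0],[0,2,0],[0,0.9,0],[0,0,0]],"roll":[0,0,0,0,0]}' -1
python3 -m crank '{"xyz":[[0,0,0],[0,0,0],[0,0,0],[0,0,0],[0,0,0],[0,0,0],[0,0,0]],"roll":[0,0,0,0,0,0,0]}' 1 25
python3 -m crank '{"xyz":[[0,-1,0],[0,-2.5,0],[0,-3,0],[0,-3,0],[0,-3,0],[0,-3,0],[0,-1.5,0],[0,0,0]],"roll":[0,0,0,0,0,0,0,0]}'
python3 - <<'E'
from h import *
plan(.5,-.1,.18,-73.2)
im=robot.read_camera("scene"); crop(im,280,60,460,210,4,"pics/s11.png")
E
```

```text
time: 19.85
tool_pos: [0.5235, 0.2429, 0.0117]
tool_rot: [-1.571, 0.0, 0.018]
contact_force: [-1.0, 0.2, 0.6]
opening: 0.0915
time: 20.55
tool_pos: [0.5232, 0.2432, 0.0119]
tool_rot: [-1.571, -0.0, 0.019]
contact_force: [-0.6, -0.3, 1.1]
opening: 0.0495
time: 21.35
tool_pos: [0.5243, 0.2437, 0.1847]
tool_rot: [-1.569, -0.005, 0.019]
contact_force: [0.4, -0.0, -0.4]
opening: 0.0497
cur [0.5243 0.2437 0.1847] yaw 1.1 | roll 74.3 then tool xyz cm [ 32.2    0.47 -12.26]
```

View pics/s11.png

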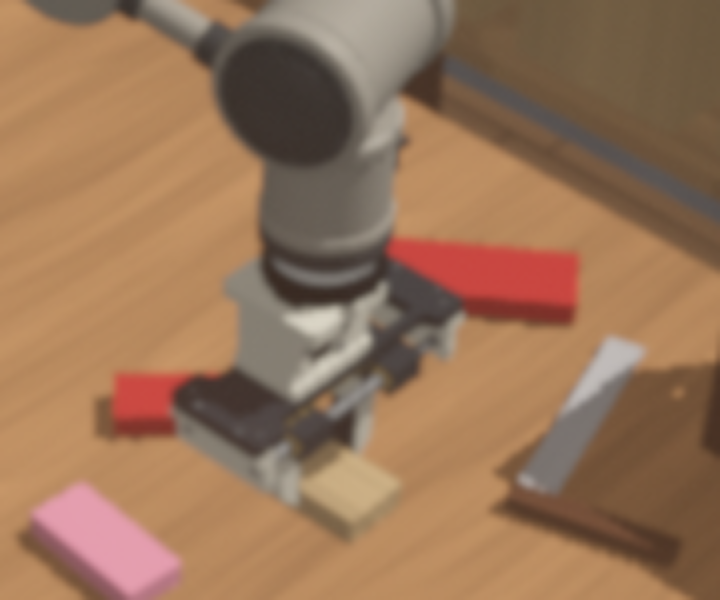

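Held level at 49.7 mm opening. Turn and carry.

```bash
python3 -m crank '{"xyz":[[0,0,0],[0,0,0],[0,0,0],[0,0,0],[0,0,0],[0,0,0],[0,0,0],[0,0,0],[0,0,0],[0,0,0]],"roll":[8.3,8.3,8.3,8.3,8.3,8.3,8.3,8.3,7.9,0]}'
python3 -m crank '{"xyz":[[2,0,-0.8],[3.8,0,-1.4],[3.8,0,-1.4],[3.8,0,-1.4],[3.8,0,-1.4],[3.8,0,-1.4],[3.8,0,-1.4],[3.8,0,-1.4],[3.8,0,-1.4],[0,0,0]],"roll":[0,0,0,0,0,0,0,0,0,0]}'
python3 - <<'E'
from h import *
t=np.radians(16.8)
x=np.array([.5552,-.2955])+.049*np.array([np.cos(t),np.sin(t)])+.063*np.array([-np.sin(t),np.cos(t)]); print(x)
plan(*x,.12,-73.2)
E
```

```text
time: 22.4
tool_pos: [0.5224, 0.243, 0.1801]
tool_rot: [-1.574, -0.0, -1.279]
contact_force: [-0.8, 0.5, -1.4]
opening: 0.0497
time: 23.4
tool_pos: [0.5013, -0.1058, 0.1808]
tool_rot: [-1.572, -0.001, -1.278]
contact_force: [-0.0, 0.7, -1.5]
opening: 0.0498
[ 0.58389965 -0.22102631]
cur [ 0.5013 -0.1058  0.1808] yaw -73.25 | roll -0.05 then tool xyz cm [13.42  6.08  4.58]
```

```bash
python3 -m crank '{"xyz":[[3.4,0,1.2],[3.4,0.5,1.2],[3.4,1.5,1.2],[3.2,2,1],[0,2,0],[0,2,0],[0,0,0]],"roll":[0,0,0,0,0,0,0]}'
python3 - <<'E'
from h import *
plan(.5839,-.2210,.0535,-73.2)
E
```

```text
time: 24.1
tool_pos: [0.5826, -0.215, 0.0976]
tool_rot: [-1.576, 0.006, -1.275]
contact_force: [-0.3, -0.8, -0.9]
opening: 0.0498
cur [ 0.5826 -0.215   0.0976] yaw -73.04 | roll 0.16 then tool xyz cm [ 0.61  4.41 -0.05]
```

```bash
python3 -m crank '{"xyz":[[0.3,1.5,0],[0.2,1.5,0],[0,0.7,0],[0,0.2,0],[0,0,0]],"roll":[0,0,0,0,0]}'
python3 -m crank '{"xyz":[[0,0.2,0],[0,0.2,0],[0,0,0]],"roll":[0,0,0]}'
python3 - <<'E'
from h import *
s=robot.observe();p=s["tool_pos"];r=p[:2]-[.5552,-.2955];print(p,r@[.957,.289],r@[-.289,.957])
E
```

```text
time: 24.6
tool_pos: [0.5861, -0.2213, 0.0626]
tool_rot: [-1.571, 0.0, -1.277]
contact_force: [-0.3, 0.1, -1.1]
opening: 0.0495
time: 24.9
tool_pos: [0.5861, -0.2214, 0.0587]
tool_rot: [-1.571, -0.0, -1.278]
contact_force: [0.3, 0.1, -0.6]
opening: 0.0498
[ 0.58608511 -0.22137005  0.05874884] 0.05098060685843808 0.062016570163091554
```

```bash
python3 -m crank '{"xyz":[[0,0.2,0],[0,0.2,0],[0,0.1,0],[0,0,0]],"roll":[0,0,0,0]}'
python3 -m crank '{"xyz":[[0,0.1,0],[0,0,0]],"roll":[0,0]}'
```

```text
time: 25.3
tool_pos: [0.586, -0.2213, 0.0535]
tool_rot: [-1.571, 0.0, -1.278]
contact_force: [-0.5, -0.2, -1.3]
opening: 0.0497
time: 25.5
tool_pos: [0.5861, -0.2214, 0.0526]
tool_rot: [-1.571, 0.0, -1.278]
contact_force: [0.1, 0.1, -1.4]
opening: 0.05
```

```bash
python3 -m crank '{"xyz":[[0,0.1,0],[0,0.1,0],[0,0,0]],"roll":[0,0,0]}'
python3 -m crank '{"xyz":[[0,0,0],[0,0,0],[0,0,0],[0,0,0]],"roll":[0,0,0,0]}' -0.22
python3 -m crank '{"xyz":[[0,-1,0],[0,-2,0],[0,-3,0],[0,-3,0],[0,-2,0],[0,0,0]],"roll":[0,0,0,0,0,0]}'
python3 - <<'E'
from h import *
im=robot.read_camera("scene"); crop(im,180,240,320,390,5,"pics/s12.png")
s=robot.observe();p=s["tool_pos"];r=p[:2]-[.5552,-.2955];print(p,r@[.957,.289],r@[-.289,.957])
E
```

```text
time: 25.8
tool_pos: [0.5862, -0.2215, 0.0518]
tool_rot: [-1.57, -0.001, -1.278]
contact_force: [-3.1, 1.0, 5.6]
opening: 0.0499
time: 26.2
tool_pos: [0.5861, -0.2214, 0.0506]
tool_rot: [-1.571, 0.0, -1.278]
contact_force: [1.0, -0.4, -0.5]
opening: 0.0562
time: 26.8
tool_pos: [0.5878, -0.2222, 0.1649]
tool_rot: [-1.566, -0.005, -1.278]
contact_force: [0.2, -0.3, -0.1]
opening: 0.056
[ 0.58688    -0.22175654  0.16266992] 0.05162961725523662 0.061416968335045403
```

View pics/s12.png

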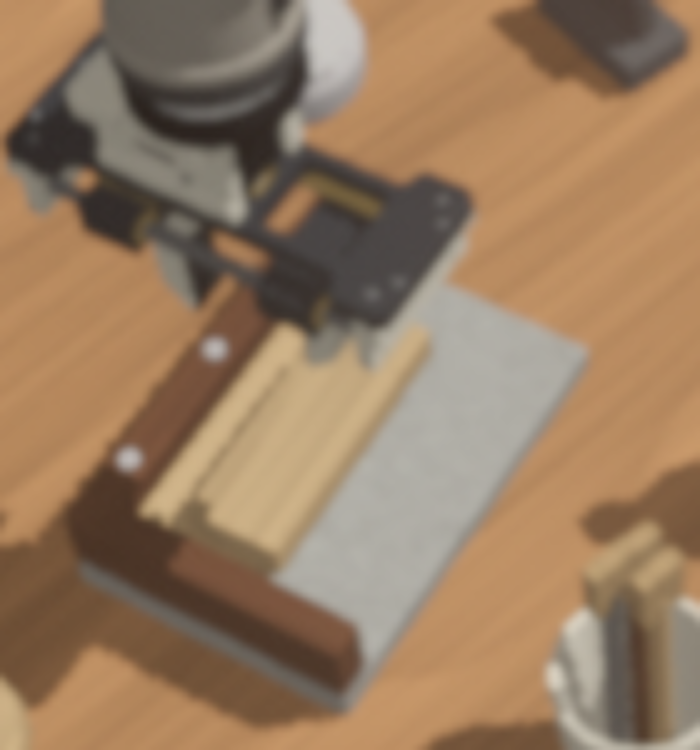

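The short board lies on the long one, parallel and off the fences. Now its outer side push.

```bash
python3 -m crank '{"xyz":[[0,0,2.7],[0,0,2.7],[0,3,0],[0,3,0],[0,3,0],[0,1.8,0],[0,0.6,0],[0,0,0],[0,0,0]],"roll":[0,0,0,0,0,0,0,0,0]}' 1
python3 - <<'E'
from h import *
s=robot.observe();p=s["tool_pos"];r=p[:2]-[.5552,-.2955];print(p,r@[.957,.289],r@[-.289,.957],s["opening"])
E
```

```text
time: 27.75
tool_pos: [0.6382, -0.206, 0.0474]
tool_rot: [-1.57, -0.001, -1.278]
contact_force: [-0.5, -0.2, -0.0]
opening: 0.0005
[ 0.6382408  -0.20603329  0.04744073] 0.10532592124847606 0.0616208526290889 0.0005021660689682954
```

```bash
python3 -m crank '{"xyz":[[0,0,-0.5],[0,0,-0.5],[0,0,-0.5],[0,0,-0.5],[0,0,-0.5],[0,0,-0.5],[0,0,-0.4],[0,0,-0.2],[0,0,0]],"roll":[0,0,0,0,0,0,0,0,0]}' 1
python3 -m crank '{"xyz":[[0,0,-0.2],[0,0,-0.1],[0,0,0]],"roll":[0,0,0]}' 1
python3 -m crank '{"xyz":[[0,0,-0.15],[0,0,-0.1],[0,0,0]],"roll":[0,0,0]}' 1
python3 - <<'E'
from h import *
s=robot.observe();p=s["tool_pos"];r=p[:2]-[.5552,-.2955];print(p,r@[.957,.289],r@[-.289,.957],s["opening"])
E
```

```text
time: 28.65
tool_pos: [0.603, -0.2163, 0.0467]
tool_rot: [-1.571, 0.0, -1.278]
contact_force: [-0.2, -0.3, -0.1]
opening: 0.0003
time: 28.95
tool_pos: [0.6004, -0.2171, 0.0466]
tool_rot: [-1.571, 0.0, -1.278]
contact_force: [0.3, 0.4, -0.3]
opening: 0.0003
time: 29.25
tool_pos: [0.5998, -0.2173, 0.0473]
tool_rot: [-1.567, -0.001, -1.278]
contact_force: [5.8, 3.5, 0.6]
opening: 0.0006
[ 0.59975697 -0.21726499  0.0472961 ] 0.0652509410810016 0.06199393694829786 0.0006433885792305635
```

```bash
python3 -m crank '{"xyz":[[0,0,-0.15],[0,0,0]],"roll":[0,0]}' 1
python3 -m crank '{"xyz":[[0,0,0.6],[0,0,0.6],[0,-2,0],[0,-3,0],[-2.5,0,-1.7],[-2.8,0,-1.8],[-2.8,0,-1.6],[0,0,0],[0,0,0]],"roll":[0,0,0,0,0,0,0,0,0]}' 1
python3 - <<'E'
from h import *
im=robot.read_camera("scene"); crop(im,180,240,320,390,5,"pics/s13.png")
s=robot.observe();p=s["tool_pos"];r=p[:2]-[.5552,-.2955];print(p,r@[.957,.289],r@[-.289,.957],s["opening"])
E
```

```text
time: 29.45
tool_pos: [0.5997, -0.2174, 0.0478]
tool_rot: [-1.564, -0.002, -1.278]
contact_force: [9.1, 5.4, 0.6]
opening: 0.0005
time: 30.35
tool_pos: [0.5362, -0.152, 0.097]
tool_rot: [-1.571, -0.001, -1.277]
contact_force: [0.7, -0.6, -0.0]
opening: 0.0004
[ 0.53674966 -0.15250764  0.09702526] 0.023667818354963753 0.14217584016892806 0.0002147800027862147
```

View pics/s13.png

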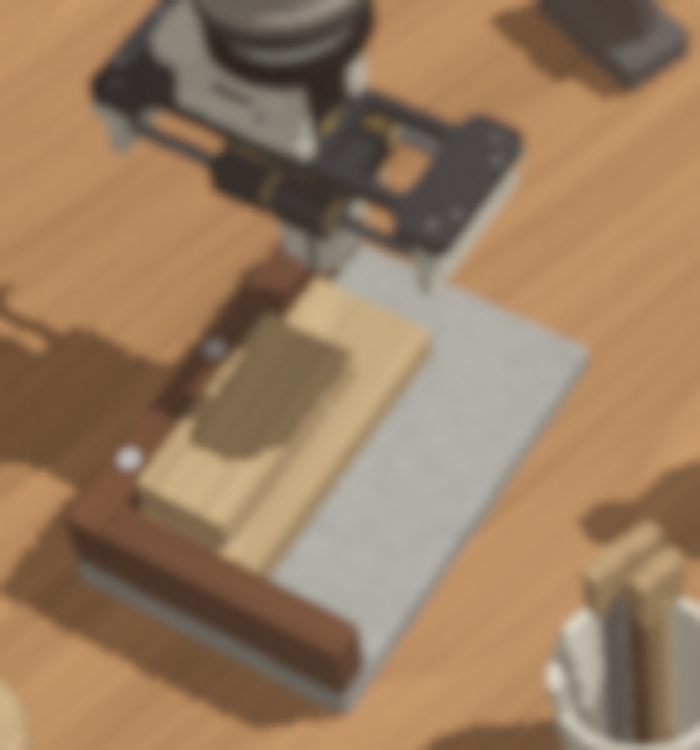

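The short board is flush along the long fence, about 5 mm off the short fence, and the long board is unmoved. End push next.

```bash
python3 -m crank '{"xyz":[[0,2,0.1],[0,2,0],[0,1,0],[0,0,0]],"roll":[0,0,0,0]}' 1
python3 -m crank '{"xyz":[[0.4,0,0],[0.4,0,0],[0.4,0,0],[0.3,0,0],[0,0,0]],"roll":[0,0,0,0,0]}' 1
python3 - <<'E'
from h import *
s=robot.observe();p=s["tool_pos"];r=p[:2]-[.5552,-.2955];print(p,r@[.957,.289],r@[-.289,.957],s["opening"])
E
```

```text
time: 30.8
tool_pos: [0.5365, -0.1519, 0.0452]
tool_rot: [-1.573, 0.002, -1.278]
contact_force: [-0.1, 0.4, -0.1]
opening: 0.0002
time: 31.3
tool_pos: [0.5416, -0.1667, 0.0471]
tool_rot: [-1.57, -0.001, -1.278]
contact_force: [0.1, -0.6, -0.8]
opening: 0.0004
[ 0.5415592  -0.16666144  0.04712141] 0.02418009893337148 0.12724069181614758 0.0003854014037807246
```

```bash
python3 -m crank '{"xyz":[[0.2,0,0],[0.2,0,0],[0,0,0]],"roll":[0,0,0]}' 1
python3 -m crank '{"xyz":[[0.2,0,0],[0.15,0,0],[0,0,0]],"roll":[0,0,0]}' 1
python3 - <<'E'
from h import *
s=robot.observe();p=s["tool_pos"];r=p[:2]-[.5552,-.2955];print(p,r@[.957,.289],r@[-.289,.957],s["opening"])
E
```

```text
time: 31.6
tool_pos: [0.5424, -0.1701, 0.0467]
tool_rot: [-1.571, -0.0, -1.278]
contact_force: [0.2, -0.5, 0.8]
opening: 0.0006
time: 31.9
tool_pos: [0.5427, -0.1713, 0.0467]
tool_rot: [-1.572, 0.004, -1.278]
contact_force: [-1.8, 8.5, 3.7]
opening: 0.0004
[ 0.54274287 -0.17127317  0.0467043 ] 0.023980083316387235 0.12248518693269841 0.00042035425257589353
```

```bash
python3 -m crank '{"xyz":[[0.15,0,0],[0,0,0]],"roll":[0,0]}' 1
python3 -m crank '{"xyz":[[-0.8,0,0],[-1,0,0],[0,-3,0],[-1,-4,0],[-3,-3,0],[-3.5,0,0],[-3.5,0,0],[-3.5,0,0],[0,0,0]],"roll":[0,0,0,0,0,0,0,0,0]}' -0.3 30
python3 - <<'E'
from h import *
im=robot.read_camera("scene"); crop(im,180,260,320,390,5,"pics/s14.png")
im=robot.read_camera("top"); crop(im,280,170,475,290,4,"pics/t14.png"); cv2.imwrite("pics/top14.png",im[:,:,::-1])
plan(.472,.090,.15,-4.7)
plan(.472,.090,.15,-4.7,False)
E
```

```text
time: 32.1
tool_pos: [0.5427, -0.1713, 0.0467]
tool_rot: [-1.572, 0.006, -1.278]
contact_force: [-3.5, 14.3, 5.6]
opening: 0.0005
time: 33.0
tool_pos: [0.495, -0.0152, 0.1468]
tool_rot: [-1.572, 0.001, -1.274]
contact_force: [-0.6, -0.7, -0.7]
opening: 0.0596
cur [ 0.4967 -0.0181  0.1469] yaw -73.1 | roll -68.4 then tool xyz cm [-3.35 -0.31 10.58]
cur [ 0.4967 -0.0181  0.1469] yaw -73.1 | roll -68.4 before tool xyz cm [-11.07  -0.31   0.78]
```

View pics/s14.png

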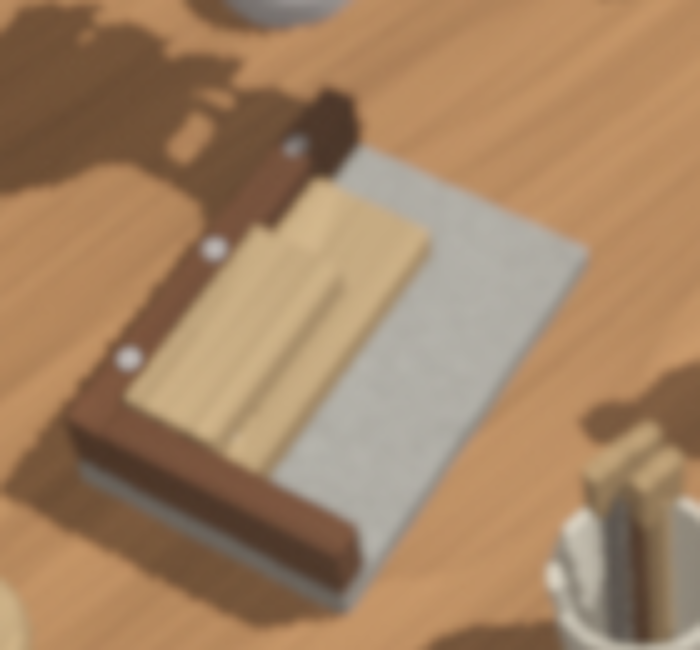

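View pics/t14.png

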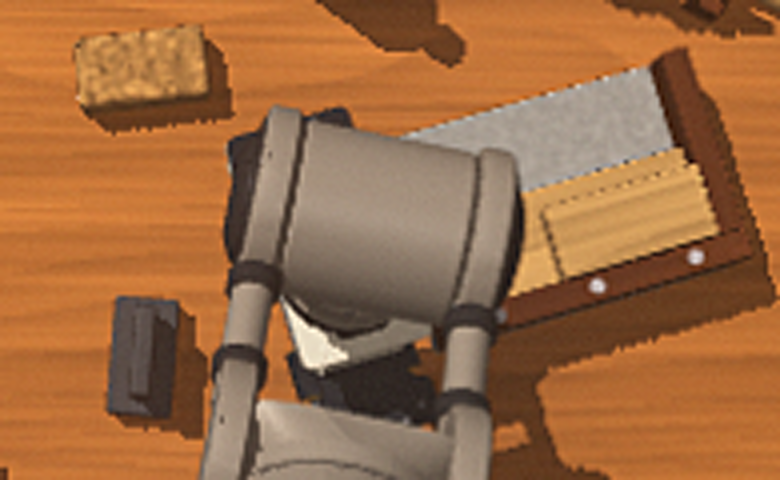

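Both views show the stack square in the corner, and the weight is untouched at about (145,355) in the top crop. Go for the weight.

```bash
python3 -m crank '{"xyz":[[0,0,0],[0,0,0],[0,0,0],[0,0,0],[0,0,0],[0,0,0],[0,0,0],[0,0,0],[0,0,0]],"roll":[-8.5,-8.5,-8.5,-8.5,-8.5,-8.5,-8.5,-8.9,0]}' -0.3 30 || true
python3 - <<'E'
from h import *
plan(.472,.090,.1,-4.7)
E
```

```text
cur [ 0.4967 -0.0181  0.1469] yaw -73.1 | roll -68.4 then tool xyz cm [-3.35  4.69 10.58]out of range: a turn must lie within [-8.59, 8.59]
```

```bash
python3 -m crank '{"xyz":[[0,0,0],[0,0,0],[0,0,0],[0,0,0],[0,0,0],[0,0,0],[0,0,0],[0,0,0],[0,0,0],[0,0,0]],"roll":[-8.5,-8.5,-8.5,-8.5,-8.5,-8.5,-8.5,-8.5,-0.4,0]}' -0.3 30
python3 -m crank '{"xyz":[[-1,0,3.5],[-1.2,0,3.5],[-1.2,1,3.5],[0,1,0],[0,0,0]],"roll":[0,0,0,0,0]}'
python3 - <<'E'
from h import *
plan(.472,.090,.029,-4.7)
im=robot.read_camera("scene"); crop(im,240,170,380,290,5,"pics/s15.png")
E
```

```text
time: 34.1
tool_pos: [0.497, -0.0194, 0.1466]
tool_rot: [-1.571, -0.0, -0.089]
contact_force: [-0.2, 0.0, -0.3]
opening: 0.0596
time: 34.6
tool_pos: [0.4709, 0.089, 0.1256]
tool_rot: [-1.572, 0.002, -0.084]
contact_force: [0.3, -0.5, 0.5]
opening: 0.0597
cur [0.4709 0.089  0.1256] yaw -4.83 | roll -0.13 then tool xyz cm [0.1  9.66 0.1 ]
```

View pics/s15.png

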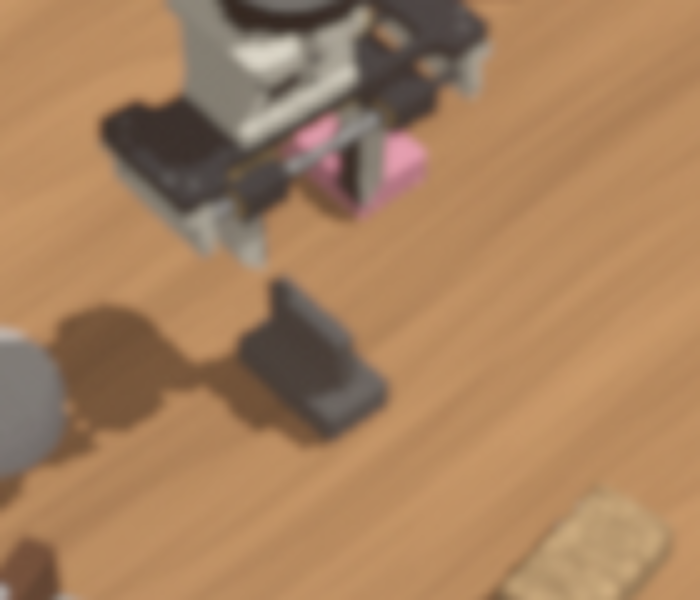

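Gripper above the weight, jaws across the tab. Lower and grip.

```bash
python3 -m crank '{"xyz":[[0.1,2.5,0.1],[0,3,0],[0,2.5,0],[0,1.2,0],[0,0.4,0],[0,0,0],[0,0,0]],"roll":[0,0,0,0,0,0,0]}' -0.3 40
python3 -m crank '{"xyz":[[0,0,0],[0,0,0],[0,0,0],[0,0,0],[0,0,0],[0,0,0],[0,0,0],[0,0,0]],"roll":[0,0,0,0,0,0,0,0]}' 1 40
python3 -m crank '{"xyz":[[0,-1,0],[0,-2,0],[0,-3,0],[0,-3,0],[0,-3,0],[0,-3,0],[0,-2,0],[0,0,0],[0,0,0]],"roll":[0,0,0,0,0,0,0,0,0]}'
python3 - <<'E'
from h import *
plan(.5,-.1,.18,-73.2)
im=robot.read_camera("scene"); crop(im,240,110,380,230,5,"pics/s16.png")
E
```

```text
time: 35.35
tool_pos: [0.4736, 0.0893, 0.0315]
tool_rot: [-1.571, -0.002, -0.085]
contact_force: [0.0, -0.5, -0.3]
opening: 0.0597
time: 36.15
tool_pos: [0.4728, 0.09, 0.0307]
tool_rot: [-1.571, -0.0, -0.084]
contact_force: [-0.6, 1.8, 0.0]
opening: 0.0139
time: 37.05
tool_pos: [0.4718, 0.0897, 0.1999]
tool_rot: [-1.571, 0.002, -0.084]
contact_force: [-0.6, 0.1, -7.5]
opening: 0.0138
cur [0.4718 0.0897 0.1999] yaw -4.8 | roll 68.4 then tool xyz cm [18.97  1.99 -2.78]
```

View pics/s16.png

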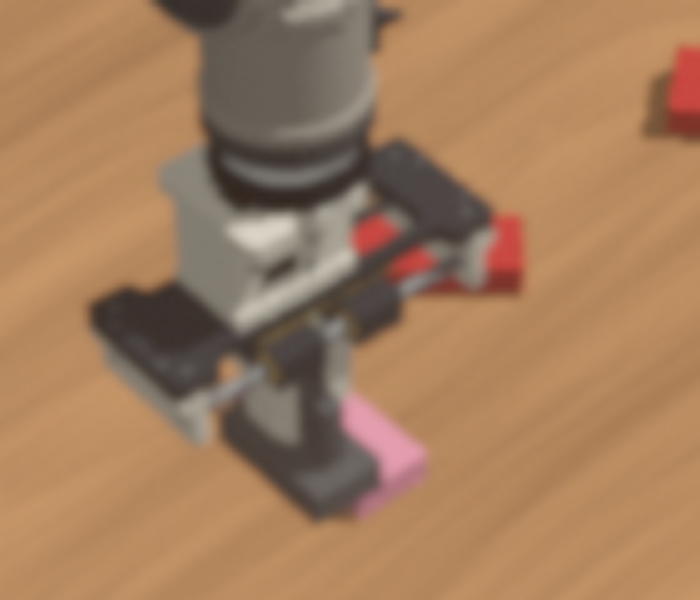

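Held upright, 13.8 mm opening and -7.5 N matching 0.8 kg. Turn and carry to the stack.

```bash
python3 -m crank '{"xyz":[[0,0,0],[0,0,0],[0,0,0],[0,0,0],[0,0,0],[0,0,0],[0,0,0],[0,0,0],[0,0,0],[0,0,0],[0,0,0]],"roll":[4,7,7,7,7,7,7,7,7,8.4,0]}'
python3 -m crank '{"xyz":[[2,0,-0.3],[3,0,-0.5],[3.3,0,-0.5],[3.3,0,-0.5],[3.3,0,-0.5],[3,0,-0.3],[2,0,0],[0,0,0]],"roll":[0,0,0,0,0,0,0,0]}'
python3 - <<'E'
from h import *
plan(.5632,-.2356,.13,-73.2)
E
```

```text
time: 38.2
tool_pos: [0.4717, 0.0897, 0.1989]
tool_rot: [-1.575, 0.001, -1.279]
contact_force: [-0.1, 0.3, -6.6]
opening: 0.0139
time: 39.0
tool_pos: [0.5053, -0.1108, 0.1993]
tool_rot: [-1.573, 0.0, -1.276]
contact_force: [-0.4, 1.0, -6.8]
opening: 0.0139
cur [ 0.5053 -0.1108  0.1993] yaw -73.13 | roll 0.07 then tool xyz cm [13.62  6.93  1.93]
```

```bash
python3 -m crank '{"xyz":[[2.5,0,0.4],[3,0,0.5],[3.2,0,0.5],[3,0,0.5],[1.9,0.5,0],[0,2,0],[0,2.5,0],[0,1.9,0],[0,0,0],[0,0,0]],"roll":[0,0,0,0,0,0,0,0,0,0]}'
python3 - <<'E'
from h import *
plan(.5632,-.2356,.092,-73.2)
im=robot.read_camera("scene"); crop(im,160,220,320,370,4.5,"pics/s17.png")
E
```

```text
time: 40.0
tool_pos: [0.5625, -0.2323, 0.1313]
tool_rot: [-1.572, 0.001, -1.276]
contact_force: [-0.0, -0.4, -6.4]
opening: 0.0137
cur [ 0.5625 -0.2323  0.1313] yaw -73.12 | roll 0.08 then tool xyz cm [ 0.33  3.93 -0.02]
```

View pics/s17.png

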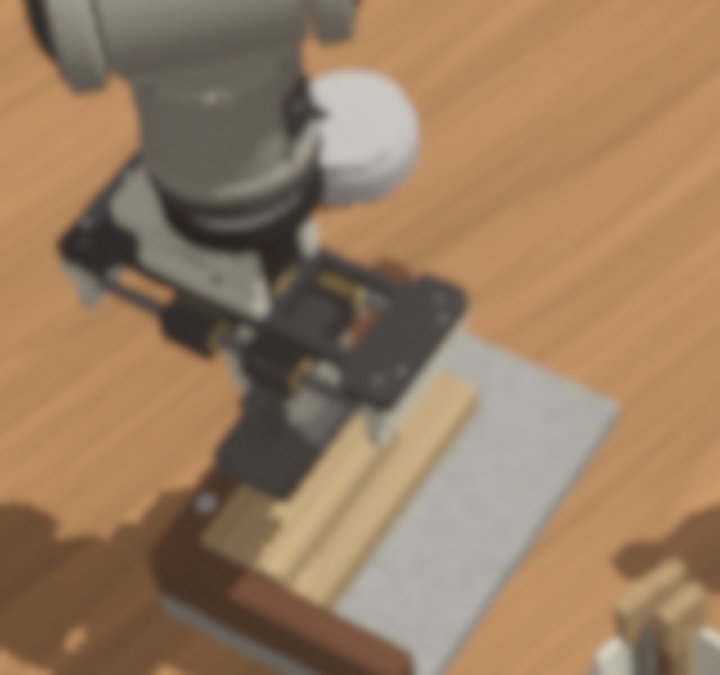

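The weight hangs upright above the short board. Lower in small steps.

```bash
python3 -m crank '{"xyz":[[0.3,1,0],[0,1,0],[0,0.8,0],[0,0.4,0],[0,0.2,0],[0,0,0],[0,0,0]],"roll":[0,0,0,0,0,0,0]}'
python3 -m crank '{"xyz":[[0,0.15,0],[0,0.1,0],[0,0,0]],"roll":[0,0,0]}'
python3 -m crank '{"xyz":[[0,0.1,0],[0,0.1,0],[0,0,0]],"roll":[0,0,0]}'
python3 - <<'E'
from h import *
plan(.5632,-.2356,.092,-73.2)
E
```

```text
time: 40.75
tool_pos: [0.5639, -0.2359, 0.098]
tool_rot: [-1.57, -0.001, -1.278]
contact_force: [-0.3, -0.2, -7.5]
opening: 0.0137
time: 41.05
tool_pos: [0.5636, -0.2358, 0.0952]
tool_rot: [-1.571, 0.0, -1.278]
contact_force: [0.3, 0.4, -7.6]
opening: 0.0139
time: 41.35
tool_pos: [0.5636, -0.2358, 0.093]
tool_rot: [-1.571, 0.0, -1.278]
contact_force: [0.2, -0.9, -7.1]
opening: 0.0138
cur [ 0.5636 -0.2358  0.093 ] yaw -73.2 | roll -0.0 then tool xyz cm [-0.02  0.1  -0.03]
```

```bash
python3 -m crank '{"xyz":[[0,0.1,0],[0,0,0]],"roll":[0,0]}'
python3 -m crank '{"xyz":[[0,0.1,0],[0,0,0]],"roll":[0,0]}'
```

```text
time: 41.55
tool_pos: [0.5638, -0.2359, 0.0928]
tool_rot: [-1.57, -0.001, -1.278]
contact_force: [-1.5, 1.2, -0.8]
opening: 0.014
time: 41.75
tool_pos: [0.5638, -0.2358, 0.0928]
tool_rot: [-1.57, -0.001, -1.278]
contact_force: [-4.7, 2.2, 5.9]
opening: 0.0137
```

Seated on the board. Release and rise.

```bash
python3 -m crank '{"xyz":[[0,0,0],[0,0,0],[0,0,0],[0,0,0],[0,0,0]],"roll":[0,0,0,0,0]}' 0.1
python3 -m crank '{"xyz":[[0,-1,0],[0,-2,0],[0,-3,0],[0,-3,0],[0,-2,0],[-2,0,0],[-3.5,0,0],[-3.5,0,0],[-3.5,0,0],[-3.5,0,0],[-3.5,0,0],[-3.5,0,0],[0,0,0],[0,0,0]],"roll":[0,0,0,0,0,0,0,0,0,0,0,0,0,0]}'
python3 - <<'E'
from h import *
im=robot.read_camera("scene"); crop(im,160,240,320,390,5,"pics/s18.png"); cv2.imwrite("pics/sc18.png",im[:,:,::-1])
im=robot.read_camera("top"); crop(im,365,170,475,270,6,"pics/t18.png"); cv2.imwrite("pics/top18.png",im[:,:,::-1])
E
```

```text
time: 42.25
tool_pos: [0.5638, -0.2359, 0.0912]
tool_rot: [-1.571, -0.0, -1.278]
contact_force: [-0.2, 0.3, -0.8]
opening: 0.0412
time: 43.65
tool_pos: [0.4975, -0.0153, 0.2021]
tool_rot: [-1.57, -0.001, -1.276]
contact_force: [0.3, -0.6, -0.1]
opening: 0.0412
```

View pics/s18.png

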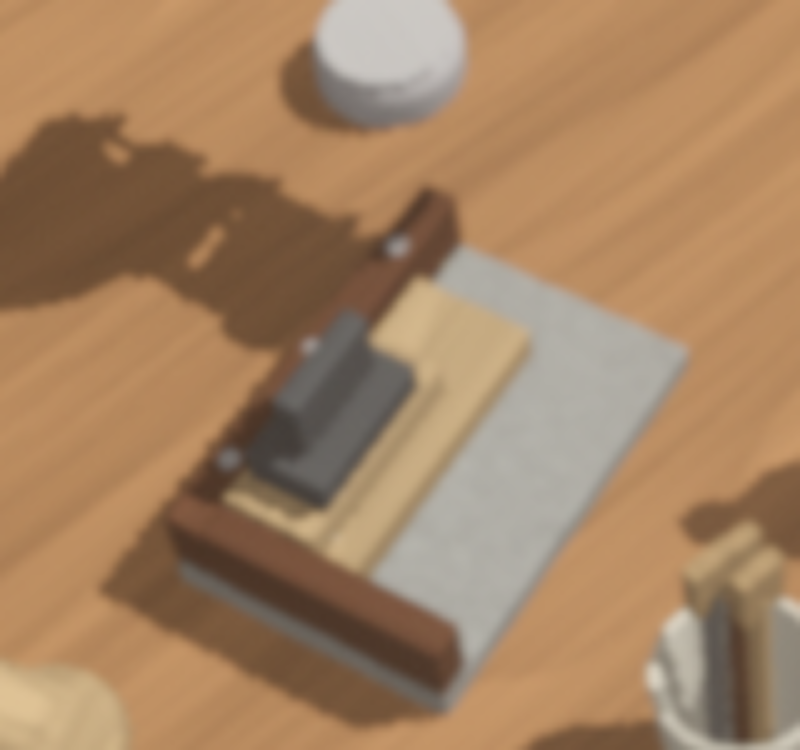

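View pics/t18.png

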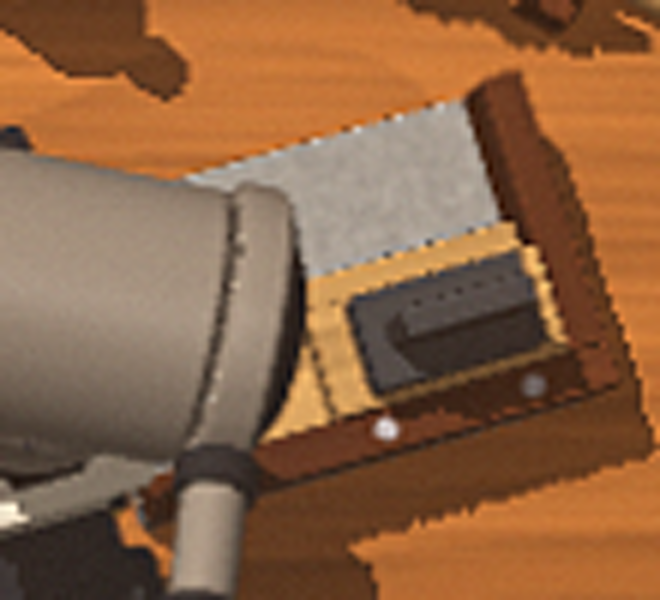

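View pics/top18.png

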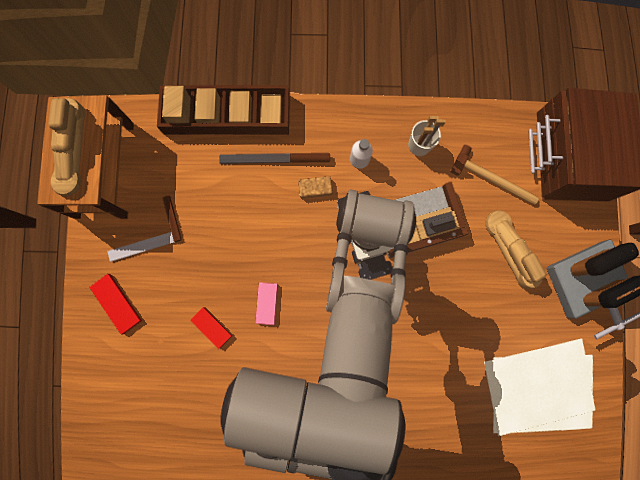

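Top crop: the weight stands on the short board with block corners near (349,298), (522,250), (552,342) and (380,396). The boards are tight to the fences, and the bystanders sit at their starting pixels. One numeric check first.

Run:
```python
from h import *
f=lambda x,y:(365+(x+.5)/6-.5,170+(y+.5)/6-.5)
t=np.radians(16.8);R=np.array([[np.cos(t),np.sin(t)],[-np.sin(t),np.cos(t)]])
q=(cast("top",[f(349,298),f(522,250),f(552,342),f(380,396)],.084)-[.5552,-.2955])@R.T
print("weight corners",q.round(4),q.mean(0))
print("short left end", ((cast("top",[f(312,338),f(334,412)],.062)-[.5552,-.2955])@R.T).round(4))
g=lambda x,y:(160+(x+.5)/5-.5,240+(y+.5)/5-.5)
print("long end scene",((cast("scene",[g(532,336),g(420,278)],.04)-[.5552,-.2955])@R.T).round(4))
a,b=[cv2.imread(f"pics/top{i}.png").astype(int) for i in("0","18")]
for n,(x0,y0,x1,y1) in dict(glue=(345,130,378,172),rasp=(215,148,335,170),sander=(295,172,335,202),last=(480,205,550,292),mallet=(445,140,545,210)).items(): print(n,np.abs(a-b)[y0:y1,x0:x1].mean().round(2))
```

```text
weight corners [[0.0479 0.0949]
 [0.0469 0.0137]
 [0.0042 0.0135]
 [0.0028 0.0948]] [0.02543668 0.05422985]
short left end [[0.0375 0.111 ]
 [0.0032 0.1116]]
long end scene [[0.0677 0.1583]
 [0.0012 0.1613]]
glue 4.18
rasp 3.68
sander 4.1
last 4.15
mallet 4.1
```

```bash
python3 -c "
from cell import robot
print(robot.hand_in())"
```

```text
the job is handed in; nothing more can be done
None
```

The job is handed in at about 43.7 s of the 72 s; no verdict was reported, and nothing was dropped or had to be redone. I put the long board on the jig base and pushed it to a hard stop against both fences. Then I laid the short board on it and pushed it square the same way, and stood the weight on top.

**Last checks, in the corner frame:**
- **Weight:** its middle is at (25.4, 54.2) mm against a target of (25, 55) mm, and it looks upright.
- **Short board:** its left end is at y ≈ 111 mm, where 110 mm is flush.
- **Long board:** its left end is at y ≈ 158–161 mm and its side at x ≈ 65–68 mm, where 160 and 66 mm are flush. The spread is within the camera calibration error.
- **Bystanders:** the glue bottle, rasp, sanding block, shoe former and mallet look the same in the top view before and after, apart from picture noise. The arm hid the tin in that view, but the scene view shows it within about 2 pixels of where it started.

No check failed. The highest wrist force I read was about 23 N, but I read it only at the end of each call.

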